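Crack the sealed lid of a dry-storage case and hold it ajar

ROBOT

A 6-joint arm with a two-finger parallel gripper is mounted at the origin on the work surface. World frame = base frame: x ahead of the robot, y to its left, z up, the work surface at z = 0. Lengths are in m, angles in rad, forces in N, time in s.
With the tool pointing down it reaches from about 0.35 to 0.975 m from the base axis. Payload 4.9 kg.
Tool frame: the origin (TCP) lies where the fingers leave the gripper's body, on its centre line; the fingertips stand 73 mm ahead of it and the grasp point (between the pads) lies 54 mm ahead of it; z points along the fingers, y is the direction in which the jaws open and shut (so a half turn about z gives the same grasp; the last joint's range is limited). The gripper opens to 85 mm and grips with 20 to 120 N. Pads are 22 mm wide; open, the fingers measure 114 mm over their backs; the gripper's body (76 mm by 85 mm) begins 54 mm behind the grasp point. The pads swing forward as they close: fully open they stand 13 mm farther back than shut.
Start: joints at [1.116, 0.053, 1.613, -0, 1.476, -0.119], TCP at [0.206, 0.59, 0.304] pointing down, gripper open.
Joint ranges: [-3.01, 3.01], [-1.01, 2.22], [0.06, 2.58], [-1.02, 4.17], [0.09, 2.62], [-3.14, 3.14]. Speed limits (rad/s): [2.57, 2.57, 3.14, 3.14, 3.14, 3.14].

INTERFACE

Orientations are given as a rotation vector (axis times angle).
In Python, from station import monitor, vision, workorder gives the robot as it stands.
- The arm moves only by the tool arm_command, never from a script. Its argument "rows" is text: rows parted by semicolons, each of 6 numbers parted by spaces: the shift along the world's x, y, z in mm, then the turn, a rotation vector about the world's x, y, z in degrees. In form: tx ty tz wx wy wz; .... A call has 1 to 12 rows; each row is the pose to reach, as a shift and turn from the pose measured when the call began; what a row does not reach only later rows make up. A row lasts 1/8 s, in which the tool goes at most 62.5 mm and 10.7 degrees, less where a joint would pass 70% of its speed; a pose out of reach is approached as far as the arm can. A call with a gripper value outside its range is refused whole. "jaw" is the opening, from 0 (shut) to 1 (fully open), set as the call begins (left out, the last holds). The fingers move at their own pace and stop on an object; "squeeze" is the grip in N (left out, the last holds). Time passes only in rows, so rows that repeat a pose let the fingers close. It gives the time, the measured TCP pose, the force and the opening at its end, in the units of the state.
- monitor.get_obs(): the state, without advancing time (a new reading comes with each control period).
- vision.get_image(name): name is "scene" or "side" or "wrist"; returns a dict with "frame" (420x560x3 uint8, red, green, blue), "vfov" (degrees; the focal length in pixels is half the picture's height over the tangent of half this angle, whatever the lens; pixels are square), "cx", "cy" (the principal point, pixels), "R" (3x3) and "t" (3): a world point X has camera coordinates R X + t; the wrist camera has in their place "T_tool_cam" (4x4, takes a point from camera to tool coordinates, whose origin is the TCP and whose axes are the flange's). Camera axes: x right, y down, z forward; pixel columns grow to the right and rows downward; lengths in m; the calibration is good to about 2 mm. A picture is of the moment at which its call begins: read the wrist's pose just before it. There is no depth.
- workorder.finish_job(): hands the job in, once; it reports no verdict.
The state is a dict: "t": time; "q": joint angles; "dq": joint speeds; "effort": joint torques, N m; "tool_pos": TCP position; "tool_rot": TCP orientation; "contact_force": force on the tool from outside, world axes, zero at the start; "wrist_torque": the same for the moment, N m; "opening": finger opening in m.
Only numpy, scipy, OpenCV 4.12 (cv2) and the standard library are available. Lean on these libraries where they do the work, as an engineer would, in place of code of your own. Each camera call takes 0.05 s, during which the arm holds its last target. There are 200 camera calls.

TASK

Pull the lid lifter (the taller tool, with the thick black grip) up out of its cup, slide its stem into the two-pronged fork at the front of the dry case's lid with the round foot under the prongs, and lift to break the sticky seal. The lid must not fly wide open (never more than about 70 mm at the front edge), and you finish while still holding the lifter, keeping the lid's front edge about 30 mm up and still. Do not touch the case or lid with the gripper, and leave the tamper, bottle and dishes where they are.

Things in the scene. Friction and masses are not known exactly. Their poses are not given: they have to be found in the camera images.
- lifter: Lid lifter, loose, 190 mm tall, 0.13 kg, upright in one of the holder's cups (cup floor 11 mm above the table). Round about its axis: steel foot 34 mm across with a 5 mm tall edge, then a low cone narrowing to 12 mm across at 11 mm height; steel stem 10 mm across; black grip 22 mm across from 125 to 190 mm height. Origin: centre of the foot's underside; z up the stem.
- lifter_grip (a point): Point on the lifter's axis, 160 mm above its origin, in the black grip: where to grasp it.
- holder: Fixed holder: grey plate 70 x 150 x 6 mm with two white cups, 40 mm inside and 46 mm outside diameter, rims 76 mm above the table, centred at y = +40 and -40 mm in its frame. Origin: centre of the underside; z up. Lifter and tamper stand one in each cup, either way round. Fingers closing along the holder's x axis keep clear of the tamper.
- case: Fixed white dry-storage case, 200 (x) x 180 (y) x 85 mm tall, black rubber gasket on its rim, flat grey lid hinged along the back (+x) rim. Origin: centre of its underside; z up; its front wall, at x = -100 mm, faces the robot's side.
- fork (a point): Point on the lid, mid-gap of the fork at the prongs' underside (x = -128, z = 85.5 mm in the case's frame when shut). The fork: two flat steel prongs, each 14 mm wide and 8 mm thick, level with the lid plate, reaching 36 mm ahead of its front edge with a 20 mm gap between, centred at y = 0. The point is 20 mm ahead of the lid's edge, 16 mm behind the prong tips.
- cover: The lid itself, with the fork and a small round dial on top. Its origin lies on the hinge line, mid-width, at the underside; x points backwards, so the front edge is at x = -208 mm. The lid plate is 208 x 190 x 8 mm; shut, its underside is 85.5 mm above the table and it overhangs the case's front wall by 8 mm.
- lid (a joint): Lid angle, rad: 0 shut, growing as the front rises; hinge line at x = +100, z = 85.5 mm of the case. Front edge 30 mm up at 0.145 rad. The lid weighs about 0.37 kg and falls shut if let go. Lifting at the fork, the seal resists at once with a peak of about 13 N, then gives way within about 8 mm (0.035 rad); beyond that only about 2 N, the lid's own weight, is left.
- tamper: Bystander: steel tamper, 133 mm tall, thin 8 mm stem with a 16 mm ball on top and a 34 mm flat foot, standing in the other cup. Origin: centre of the foot's underside.
- bottle: Bystander: amber bottle, 60 mm across, 130 mm tall, standing on the table. Origin: centre of its underside.
- dishes: Bystander: stack of three shallow round dishes, 90 mm across, 44 mm tall. Origin: centre of the underside.
Things that resemble listed ones, but are neither listed nor needed, are in the scene too. Leave any red look-alike of the lifter alone.

How it is judged:
By the outcome, as a careful person would: the job done as asked, in the order asked, and still so for the second after the job is handed in, while the arm keeps its last pose, push and grip.
It also fails if it takes over 53 s, if anything falls off the work surface, if the arm or the gripper's body presses on something with over 40 N, if the wrist force passes 120 N, or if a joint passes its speed limit or range.

## Working session

There is one attempt and no reset: what is moved stays moved. The work goes in short steps, Python scripts to look and compute and a tool call to move; the robot and the scene stay as the last step left them, time stands still between calls to the robot, and variables do not carry over. Pictures are saved under pics/ and viewed, about 8 in all and at most 12, crops included, and the job is handed in when it is done.

Besides the shell and the picture viewer there is one more tool, called after "Emit:" by a JSON object that holds its "name" and its "arguments". arm_command: Moves the arm, as the interface text tells. Its arguments: {"type":"object","properties":{"rows":{"type":"string"},"jaw":{"type":"number"},"squeeze":{"type":"number"}},"required":["rows"]}

```bash
mkdir -p pics
cat > h.py <<'E'
import numpy as np, cv2
from scipy.spatial.transform import Rotation as Rn
from station import monitor, vision, workorder
def shot(n, save=None):
    o=monitor.get_obs(); im=vision.get_image(n)
    f=im["frame"]; h=f.shape[0]; F=h/2/np.tan(np.radians(im["vfov"])/2)
    K=np.array([[F,0,im["cx"]],[0,F,im["cy"]],[0,0,1]])
    if "R" in im: R=np.array(im["R"]); t=np.array(im["t"])
    else:
        T=np.eye(4); T[:3,:3]=Rn.from_rotvec(o["tool_rot"]).as_matrix(); T[:3,3]=o["tool_pos"]
        C=np.linalg.inv(T@np.array(im["T_tool_cam"])); R=C[:3,:3]; t=C[:3,3]
    if save: cv2.imwrite("pics/"+save,cv2.cvtColor(f,cv2.COLOR_RGB2BGR))
    return f,K,R,t
def ray(c,u,v):
    f,K,R,t=c; d=R.T@np.linalg.solve(K,[u,v,1]); return -R.T@t, d/np.linalg.norm(d)
def plane(c,u,v,z):
    o,d=ray(c,u,v); return o+d*(z-o[2])/d[2]
def cross(c1,p1,c2,p2):
    o1,d1=ray(c1,*p1);o2,d2=ray(c2,*p2)
    s=np.linalg.lstsq(np.c_[d1,-d2],o2-o1,rcond=None)[0]
    a=o1+d1*s[0];b=o2+d2*s[1]; return (a+b)/2,np.linalg.norm(a-b)
def proj(c,X):
    f,K,R,t=c; p=K@(R@np.array(X)+t); return p[:2]/p[2]
E
python3 - <<'E'
from h import *
a=shot("scene");b=shot("side")
cv2.imwrite("pics/s1.png",cv2.cvtColor(a[0],cv2.COLOR_RGB2BGR));cv2.imwrite("pics/d1.png",cv2.cvtColor(b[0],cv2.COLOR_RGB2BGR))
for c in (a,b): print(np.round(-c[2].T@c[3],3), np.round(c[1][0,0]))
o=monitor.get_obs();print(o)
E
```

```text
[1.708 0.163 0.926] 509.0
[ 0.124 -0.525  0.747] 425.0
{'t': 0.1, 'q': array([ 1.11599426e+00,  5.33337890e-02,  1.61415335e+00, -3.50782527e-05,
        1.47601139e+00, -1.18986366e-01]), 'dq': array([ 0.00063269, -0.00272107, -0.00490798, -0.00028812, -0.0005122 ,
       -0.00105092]), 'effort': array([-2.37777049e-04, -3.94907141e+01, -3.71359885e+01, -1.39284912e-04,
        4.03576589e-03, -3.53799055e-05]), 'tool_pos': array([0.2057708 , 0.58970111, 0.3027612 ]), 'tool_rot': array([-5.24932986e-01, -3.09691193e+00,  2.88643544e-03]), 'contact_force': array([ 0.38162118, -0.26858117, -0.57697458]), 'wrist_torque': array([ 0.02866168, -0.0334916 ,  0.03463089]), 'opening': 0.08548730555466189}
```

View pics/s1.png

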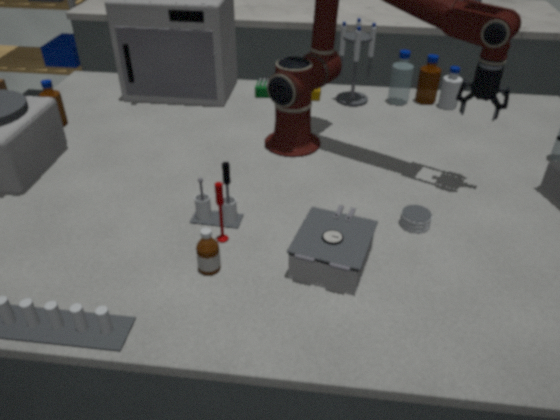

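View pics/d1.png

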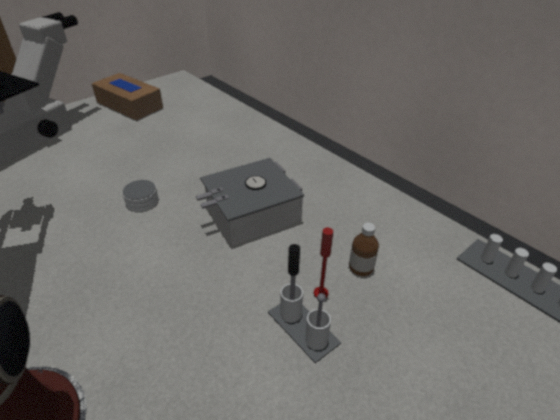

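Candidates: black-gripped tool in a cup at scene (226,175) / side (293,260); red look-alike at scene (219,195) / side (326,243); tamper (ball top) at scene (200,185) / side (321,298). I choose the black one. The fork is at scene (346,212) / side (212,196). Next is the measurement and one close crop.

Run:
```python
from h import *
a=shot("scene");b=shot("side")
def blk(c,x0,x1,y0,y1):
    g=c[0][y0:y1,x0:x1].max(2); m=(g<45).astype(np.uint8)
    n,l,s,ce=cv2.connectedComponentsWithStats(m); i=1+s[1:,4].argmax()
    ys,xs=np.nonzero(l==i); xs=xs+x0;ys=ys+y0
    p=np.c_[xs,ys]; t=p[ys<=ys.min()+1].mean(0);bt=p[ys>=ys.max()-1].mean(0)
    return p.mean(0),t,bt,s[i]
A=blk(a,205,245,150,205);B=blk(b,275,310,235,285)
print(A,B)
print("grip centre",cross(a,A[0],b,B[0]),"top",cross(a,A[1],b,B[1]),"bot",cross(a,A[2],b,B[2]))
ca=cv2.resize(a[0][145:295,180:390],None,fx=3.6,fy=3.6,interpolation=cv2.INTER_CUBIC)
cb=cv2.resize(b[0][150:360,190:390],None,fx=2.85,fy=2.85,interpolation=cv2.INTER_CUBIC)
cv2.imwrite("pics/ca.png",ca[:,:,::-1]);cv2.imwrite("pics/cb.png",cb[:,:,::-1])
```

```text
(array([225.79047619, 172.60952381]), array([225.22222222, 163.55555556]), array([226.28571429, 182.42857143]), array([ 18,  13,   6,  21, 105], dtype=int32)) (array([293.38351254, 259.44086022]), array([294.        , 245.64285714]), array([293.  , 275.25]), array([ 14,  10,  10,  32, 279], dtype=int32))
grip centre (array([ 0.50908179, -0.13705613,  0.1683108 ]), np.float64(0.0006567771013419798)) top (array([ 0.51213815, -0.13522475,  0.2003024 ]), np.float64(0.0013085939199375123)) bot (array([ 0.50465556, -0.14026557,  0.13153181]), np.float64(0.003969298852805238))
```

View pics/ca.png

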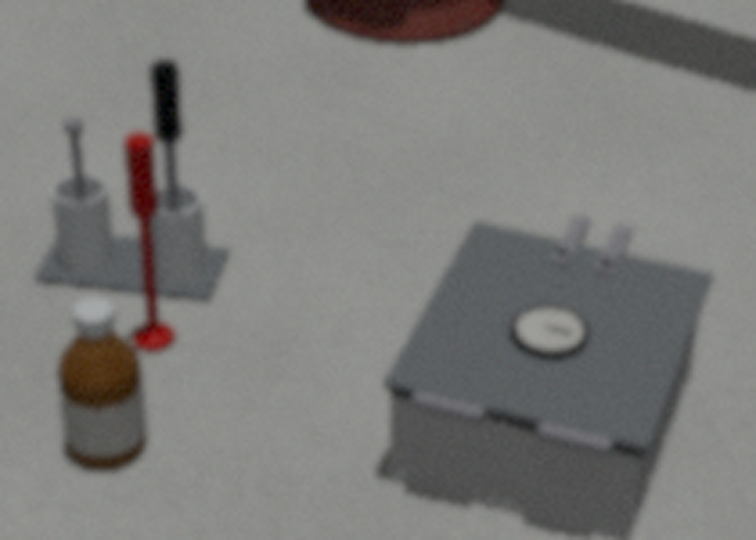

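View pics/cb.png

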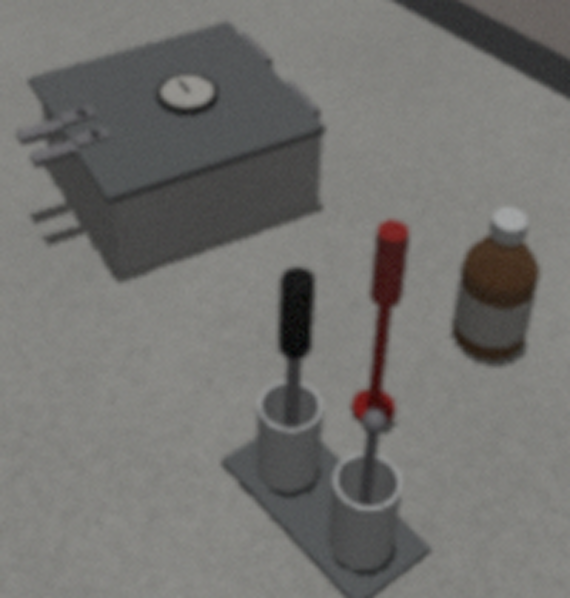

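Crops: the lifter's black grip is at crop-a (166,100) and stands in the cup at (180,230); the red decoy stands on the table with its foot at (154,337). The lid corners, cup rims and prongs are all visible, so I compute positions from them.

Run:
```python
from h import *
a=shot("scene");b=shot("side")
fa=lambda u,v:(180+u/3.6-.36,145+v/3.6-.36); fb=lambda u,v:(190+u/2.85-.32,150+v/2.85-.32)
print("lid corners: front-y, front+y, back+y, back-y")
for pa,pb in zip([(478,224),(711,275),(645,446),(388,382)],[(112,197),(30,80),(228,24),(322,127)]):
    print(plane(a,*fa(*pa),.0935).round(4),plane(b,*fb(*pb),.0935).round(4))
print("prong tips")
for pa,pb in zip([(579,218),(624,228)],[(34,159),(20,136)]):
    print(plane(a,*fa(*pa),.0935).round(4),plane(b,*fb(*pb),.0935).round(4))
print("rims lifter,tamper")
for pa,pb in zip([(180,201),(80,189)],[(290,407),(367,483)]):
    print(plane(a,*fa(*pa),.076).round(4),plane(b,*fb(*pb),.076).round(4))
print("red foot",plane(a,*fa(154,336),.004),"red top",plane(a,*fa(139,140),.19),plane(b,*fb(393,230),.19))
print("dish",plane(a,416,214,.044),plane(b,140,189,.044)); print("bottle",plane(a,*fa(105,455),.0)); print("ball",plane(a,*fa(73,125),.136))
```

```text
lid corners: front-y, front+y, back+y, back-y
[0.538  0.1135 0.0935] [0.5336 0.1051 0.0935]
[0.5811 0.2925 0.0935] [0.5734 0.2854 0.0935]
[0.7791 0.243  0.0935] [0.7716 0.2381 0.0935]
[0.7359 0.0649 0.0935] [0.7277 0.06   0.0935]
prong tips
[0.5195 0.1916 0.0935] [0.5128 0.1874 0.0935]
[0.5284 0.2269 0.0935] [0.5211 0.2216 0.0935]
rims lifter,tamper
[ 0.5129 -0.1299  0.076 ] [ 0.5064 -0.1388  0.076 ]
[ 0.5067 -0.2145  0.076 ] [ 0.5018 -0.2186  0.076 ]
red foot [ 0.59957961 -0.13701987  0.004     ] red top [ 0.59975706 -0.13656824  0.19      ] [ 0.5965309  -0.13924321  0.19      ]
dish [0.46464795 0.41438318 0.044     ] [0.45530731 0.40910278 0.044     ]
bottle [ 0.73635258 -0.14433348  0.        ]
ball [ 0.50374938 -0.21576683  0.136     ]
```

Two views agree to about 7 mm: lifter about (0.509, -0.136), fork about (0.536, 0.203), case yaw about -13.5°, holder yaw about -4°. I move above the lifter and refine with the wrist camera.

Emit:
{"name": "arm_command", "arguments": {"rows": "10 -40 30 0 0 -5; 30 -90 57 0 0 -10; 50 -140 57 0 0 -15; 75 -195 57 0 0 -20; 100 -250 57 0 0 -26; 125 -305 57 0 0 -32; 150 -360 57 0 0 -38; 175 -415 57 0 0 -44; 200 -470 57 0 0 -50; 225 -525 57 0 0 -55; 250 -580 57 0 0 -60; 265 -620 57 0 0 -65", "jaw": 1}}

```text
t: 1.8
tool_pos: [0.4714, -0.0325, 0.3605]
tool_rot: [-2.112, -2.325, 0.001]
contact_force: [-0.0, -0.3, 0.2]
opening: 0.0852
```

Run:
```python
from h import *
o=monitor.get_obs();print(o['t'],o['tool_pos'],o['tool_rot'],o['opening'])
c=shot("wrist","w1.png"); print((-c[2].T@c[3]).round(3),c[2][2].round(2),c[1][0,0])
for X in ([.509,-.136,.201],[.509,-.136,.0],[.504,-.216,.144]): print(proj(c,X))
```

```text
1.8 [ 0.47135327 -0.03248126  0.36047695] [-2.11245988e+00 -2.32498114e+00  5.98353736e-04] 0.08524079444688232
[0.465 0.035 0.43 ] [ 0.02 -0.27 -0.96] 316.27502993694054
[314.7071646 331.5697817]
[300.7971138  241.77035026]
[295.74973261 359.82742598]
```

View pics/w1.png

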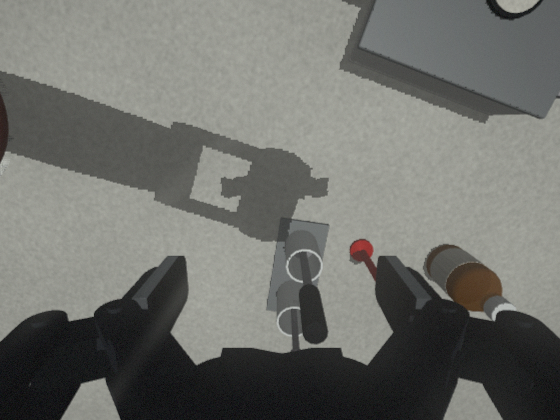

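The wrist view shows the lifter's grip top at about (314,330), its cup rim at (304,266), the tamper's rim at (291,321), and the red decoy at (361,250), outside the fingers. Grip prediction (314.7, 331.6) agrees.

Run:
```python
from h import *
c=shot("wrist")
r1=plane(c,304,266,.076);r2=plane(c,291,321,.076);print(r1,r2)
print("top",plane(c,314,330,.201))
e=plane(c,282,218,.006)-plane(c,267,308,.006);print("plate edge ang",np.degrees(np.arctan2(e[1],e[0]))-90, plane(c,282,218,.006),plane(c,328,225,.006))
R=Rn.from_rotvec(monitor.get_obs()['tool_rot']).as_matrix();print("tool y ang",np.degrees(np.arctan2(R[1,1],R[0,1])),R[:,2].round(4))
m=cv2.inRange(c[0],np.array([90,0,0],np.uint8),np.array([255,60,60],np.uint8))
```

```text
[ 0.50905736 -0.14150975  0.076     ] [ 0.50085777 -0.22074196  0.076     ]
top [ 0.5086663  -0.13847942  0.201     ]
plate edge ang -3.819101622316481 [ 0.47869952 -0.10491483  0.006     ] [ 0.54446055 -0.10939564  0.006     ]
tool y ang 5.41764196337582 [-1.5e-03 -8.0e-04 -1.0e+00]
```

Emit:
{"name": "arm_command", "arguments": {"rows": "18 -50 0 0 0 -5; 37 -106 0 0 0 -10; 37 -106 0 0 0 -10; 37 -106 -20 0 0 -10; 37 -106 -45 0 0 -10; 37 -106 -70 0 0 -10; 37 -106 -95 0 0 -10; 37 -106 -115 0 0 -10; 37 -106 -130 0 0 -10; 37 -106 -136 0 0 -10; 37 -106 -136 0 0 -10"}}

```text
t: 3.28
tool_pos: [0.5086, -0.1392, 0.2241]
tool_rot: [-2.308, -2.131, 0.002]
contact_force: [0.6, -0.3, 0.3]
opening: 0.0857
```

Run:
```python
from h import *
o=monitor.get_obs();print(o['t'],o['tool_pos'],o['contact_force'])
c=shot("wrist","w2.png")
for X in ([.509,-.139,.201],[.509,-.139,.136]): print(proj(c,X))
```

```text
3.275 [ 0.50860959 -0.13917635  0.22412638] [ 0.5591146  -0.29286368  0.30866109]
[283.53302059 323.20533634]
[282.92428686 247.39691175]
```

View pics/w2.png

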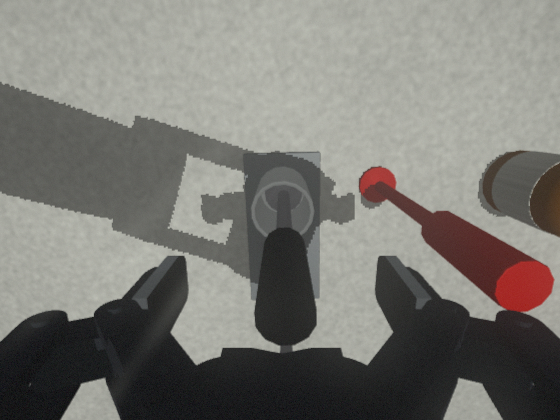

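The grip lies centred between the fingers (top at about (285,325)). The red decoy is clear to the right, so I close.

Emit:
{"name": "arm_command", "arguments": {"rows": "0 0 0 0 0 0; 0 0 0 0 0 0; 0 0 0 0 0 0; 0 0 0 0 0 0; 0 0 0 0 0 0; 0 0 0 0 0 0; 0 0 0 0 0 0; 0 0 0 0 0 0", "jaw": 0, "squeeze": 90}}

```text
t: 4.32
tool_pos: [0.5092, -0.1395, 0.2252]
tool_rot: [2.308, 2.13, -0.001]
contact_force: [1.9, -0.1, 3.6]
opening: 0.0199
```

Emit:
{"name": "arm_command", "arguments": {"rows": "0 0 5 0 0 0; 0 0 12 0 0 0; 0 0 24 0 0 0; 0 0 36 0 0 0; 0 0 48 0 0 0; 0 0 60 0 0 0; 0 0 75 0 0 0; 0 0 90 0 0 0; 0 0 100 0 0 0; 0 0 100 0 0 0"}}

```text
t: 5.58
tool_pos: [0.5095, -0.1396, 0.3265]
tool_rot: [2.306, 2.129, 0.0]
contact_force: [0.6, 0.2, -1.7]
opening: 0.0202
```

Run:
```python
from h import *
a=shot("scene");b=shot("side")
ca=cv2.resize(a[0][100:270,170:390],None,fx=2.2,fy=2.2,interpolation=cv2.INTER_CUBIC)
cb=cv2.resize(b[0][120:360,190:390],None,fx=1.56,fy=1.56,interpolation=cv2.INTER_CUBIC)
w=np.hstack([ca[:374],cb[:374]]);cv2.imwrite("pics/l1.png",w[:,:,::-1]);print(w.shape)
```

```text
(374, 796, 3)
```

View pics/l1.png

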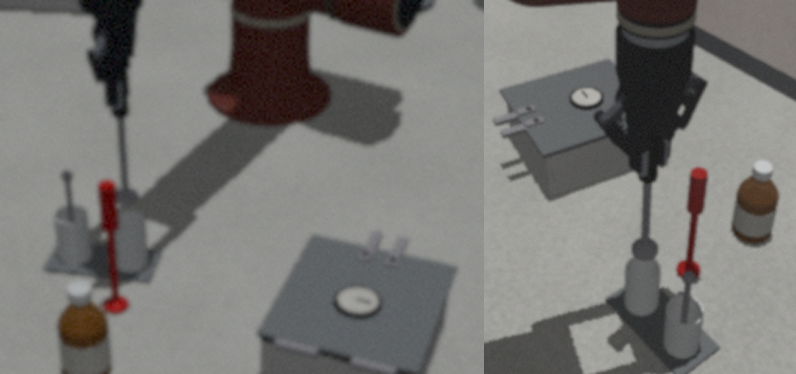

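The lifter is out of the cup, with its foot visible above the rim at side crop (645,246). The tamper and decoy are undisturbed. I carry it to a point ahead of the fork and turn so the wrist camera looks along the slide direction.

Emit:
{"name": "arm_command", "arguments": {"rows": "0 15 0 0 0 4; -2 45 0 0 0 11; -5 80 0 0 0 19; -8 115 0 0 0 27; -12 150 0 0 0 35; -15 185 0 0 0 43; -18 220 0 0 0 51; -21 255 0 0 0 59; -25 290 0 0 0 67; -28 325 0 0 0 75; -30 350 0 0 0 81; -30 358 0 0 0 81"}}

```text
t: 7.18
tool_pos: [0.4785, 0.2195, 0.3238]
tool_rot: [-0.371, -3.119, 0.002]
contact_force: [0.3, 0.3, -1.4]
opening: 0.0203
```

Emit:
{"name": "arm_command", "arguments": {"rows": "0 0 0 0 0 0; 0 0 0 0 0 0"}}

```text
t: 7.42
tool_pos: [0.4785, 0.2188, 0.3234]
tool_rot: [-0.373, -3.118, 0.003]
contact_force: [-0.5, -0.5, -1.6]
opening: 0.0205
```

Run:
```python
from h import *
o=monitor.get_obs();print(o['t'],o['tool_pos'],o['contact_force'],o['q'])
R=Rn.from_rotvec(o['tool_rot']).as_matrix();print("tool y ang",np.degrees(np.arctan2(R[1,1],R[0,1])),R[:,2].round(4))
c=shot("wrist","w3.png")
p=o['tool_pos']
print("foot pred",proj(c,[p[0],p[1],p[2]-.214]),"fork",proj(c,[.536,.203,.0935]))
```

```text
7.425 [0.47854748 0.21876893 0.32340809] [-0.54449374 -0.46298589 -1.60997392] [ 2.87770827e-01 -1.96018269e-01  1.81658971e+00 -1.19149163e-03
  1.52283877e+00 -1.04479393e+00]
tool y ang 76.35372556353106 [-0.0014 -0.0017 -1.    ]
foot pred [282.77187376 195.17252127] fork [280.96587578 248.34420824]
```

View pics/w3.png

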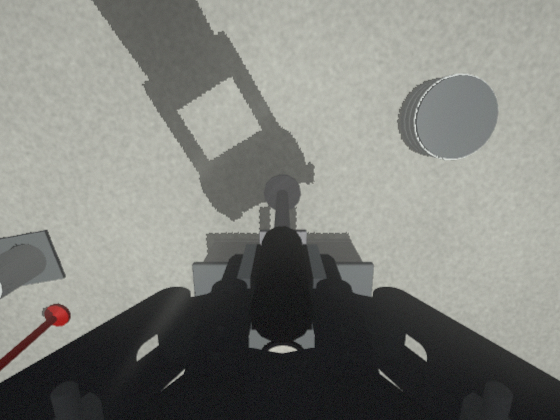

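The wrist camera looks back over the tool. The lid's front edge is at row 263 with corners (193,263) and (373,263), symmetric about the stem at column 283; the foot is at (282,190) against a prediction of (283,195). I cast these rays.

Run:
```python
from h import *
c=shot("wrist"); f=c[0]
l=plane(c,193,263,.0935);r=plane(c,373,263,.0935);m=(l+r)/2;d=r-l
print(l,r,"mid",m,"width",np.linalg.norm(d),"yaw",np.degrees(np.arctan2(d[1],d[0]))-90)
ex=np.array([d[1],-d[0],0])/np.linalg.norm(d); print("fork",m-.020*ex,"ex",ex)
foot=plane(c,282.5,190,.1095+.003);print("foot",foot)
tip=plane(c,283,231,.0935);print("tips?",tip)
cv2.imwrite("pics/w3c.png",cv2.resize(f[160:320,180:390],None,fx=3.5,fy=3.5,interpolation=cv2.INTER_CUBIC)[:,:,::-1])
```

```text
[0.53065504 0.11061275 0.0935    ] [0.57442936 0.29157475 0.0935    ] mid [0.5525422  0.20109375 0.0935    ] width 0.1861811893533363 yaw -13.598506876873557
fork [0.53310286 0.20579609 0.0935    ] ex [ 0.97196713 -0.23511678  0.        ]
foot [0.4732294  0.21983443 0.1125    ]
tips? [0.51843301 0.20942319 0.0935    ]
```

View pics/w3c.png

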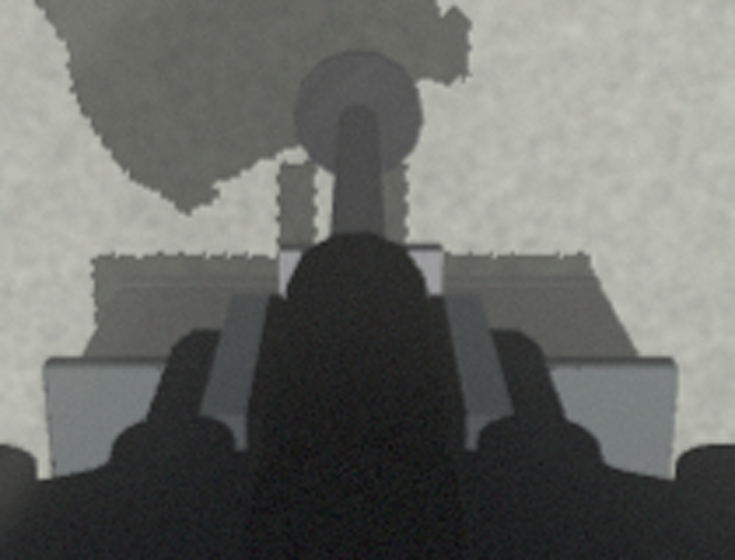

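Prong outer edges at columns 259.7 and 306.3 give mid 283.0; stem at 282.4, so it is laterally aligned to within 1 mm. About 60 mm remains along (0.972, -0.235). I lower the foot below the prongs and slide in.

Emit:
{"name": "arm_command", "arguments": {"rows": "0 0 -10 0 0 0; 0 0 -25 0 0 0; 0 0 -40 0 0 0; 0 0 -50 0 0 0; 0 0 -50 0 0 0; 5 -1 -50 0 0 0; 10 -2.5 -50 0 0 0; 15 -3.5 -50 0 0 0; 20 -5 -50 0 0 0; 25 -6 -50 0 0 0; 30 -7 -50 0 0 0; 30 -7 -50 0 0 0"}}

```text
t: 9.02
tool_pos: [0.5089, 0.2117, 0.2737]
tool_rot: [-0.374, -3.118, 0.002]
contact_force: [0.6, 0.2, -0.8]
opening: 0.0201
```

Run:
```python
from h import *
o=monitor.get_obs();print(o['t'],o['tool_pos'],o['contact_force'])
c=shot("wrist"); a=shot("scene"); b=shot("side")
p=o['tool_pos']
print("foot pred",proj(c,[p[0],p[1],p[2]-.214]))
x=cv2.resize(c[0][160:320,180:390],(525,400),interpolation=cv2.INTER_CUBIC)
y=cv2.resize(b[0][130:270,150:260],(265,337),interpolation=cv2.INTER_CUBIC)
w=np.zeros((400,790,3),np.uint8);w[:,:525]=x;w[:337,525:]=y
cv2.imwrite("pics/w4.png",w[:,:,::-1])
```

```text
9.025 [0.50894271 0.21165432 0.27365473] [ 0.57998398  0.21637559 -0.83357841]
foot pred [282.67964585 195.10264325]
```

View pics/w4.png

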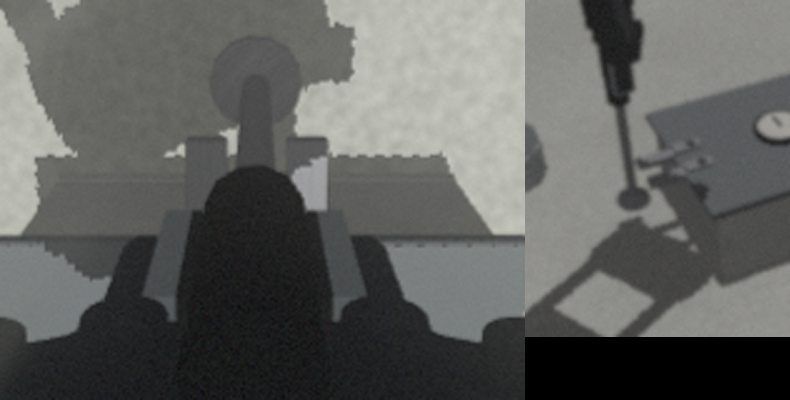

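Stem heads between the prongs (crop mid 257, stem 255), foot below them. I slide the remaining 29 mm.

Emit:
{"name": "arm_command", "arguments": {"rows": "4 -1 0 0 0 0; 9 -2 0 0 0 0; 14 -3.5 0 0 0 0; 19 -4.5 0 0 0 0; 24 -6 0 0 0 0; 28 -7 0 0 0 0; 28 -7 0 0 0 0; 28 -7 0 0 0 0"}}

```text
t: 10.18
tool_pos: [0.5365, 0.2048, 0.2736]
tool_rot: [-0.373, -3.118, 0.002]
contact_force: [0.1, -0.2, -1.9]
opening: 0.0201
```

Run:
```python
from h import *
o=monitor.get_obs();print(o['t'],o['tool_pos'],o['contact_force'])
c=shot("wrist"); b=shot("side")
x=cv2.resize(c[0][140:320,170:390],(489,400),interpolation=cv2.INTER_CUBIC)
y=cv2.resize(b[0][130:250,180:270],(300,400),interpolation=cv2.INTER_CUBIC)
cv2.imwrite("pics/w5.png",np.hstack([x,y])[:,:,::-1])
```

```text
10.175 [0.5364757  0.20481219 0.27361254] [ 0.14836275 -0.22715507 -1.8848162 ]
```

View pics/w5.png

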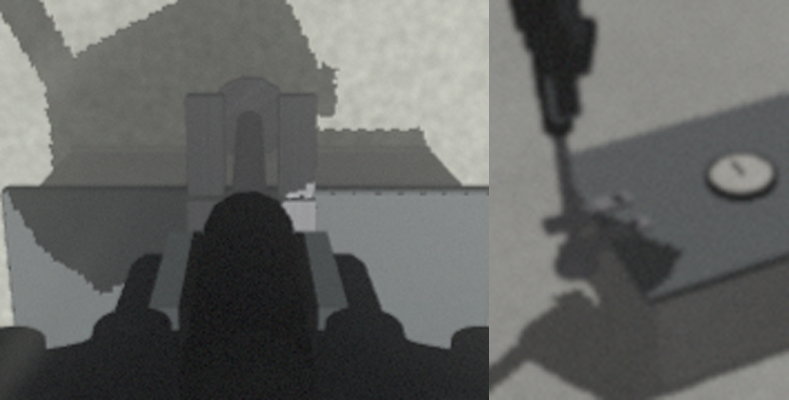

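The stem is centred in the gap (249 against mid 251), with the foot under the prongs. I lift slowly and watch the force.

Emit:
{"name": "arm_command", "arguments": {"rows": "0 0 3 0 0 0; 0 0 6 0 0 0; 0 0 9 0 0 0; 0 0 11 0 0 0; 0 0 12 0 0 0; 0 0 13 0 0 0; 0 0 14 0 0 0; 0 0 15 0 0 0; 0 0 16 0 0 0; 0 0 17 0 0 0; 0 0 18 0 0 0; 0 0 19 0 0 0"}}

```text
t: 11.78
tool_pos: [0.5363, 0.2048, 0.2921]
tool_rot: [-0.373, -3.118, 0.003]
contact_force: [0.2, 0.3, -3.6]
opening: 0.02
```

Emit:
{"name": "arm_command", "arguments": {"rows": "0 0 1 0 0 0; 0 0 2 0 0 0; 0 0 3 0 0 0; 0 0 4 0 0 0; 0 0 5 0 0 0; 0 0 6 0 0 0; 0 0 7 0 0 0; 0 0 8 0 0 0; 0 0 9 0 0 0; 0 0 10 0 0 0"}}

```text
t: 13.02
tool_pos: [0.5366, 0.2048, 0.3034]
tool_rot: [-0.373, -3.119, 0.002]
contact_force: [-0.8, -0.3, -4.4]
opening: 0.02
```

Emit:
{"name": "arm_command", "arguments": {"rows": "0 0 2 0 0 0; 0.5 0 4 0 0 0; 0.5 0 6 0 0 0; 1 0 8 0 0 0; 1 0 10 0 0 0; 1 0 12 0 0 0; 1.5 -0.5 14 0 0 0; 1.5 -0.5 16 0 0 0; 2 -0.5 18 0 0 0; 2 -0.5 19 0 0 0; 2 -0.5 19 0 0 0; 2 -0.5 19 0 0 0"}}

```text
t: 14.52
tool_pos: [0.5386, 0.2044, 0.3227]
tool_rot: [0.373, 3.119, -0.001]
contact_force: [-0.5, 0.3, -3.2]
opening: 0.0203
```

Run:
```python
from h import *
o=monitor.get_obs();print(o['t'],o['tool_pos'],o['contact_force'])
c=shot("wrist"); b=shot("side"); a=shot("scene")
cv2.imwrite("pics/c6.png",c[0][:,:,::-1]);
x=cv2.resize(c[0][140:320,170:390],(440,360),interpolation=cv2.INTER_CUBIC)
y=cv2.resize(b[0][130:250,190:310],(360,360),interpolation=cv2.INTER_CUBIC)
cv2.imwrite("pics/w6.png",np.hstack([x,y])[:,:,::-1])
# predicted wrist-view front corners vs lid angle
ex=np.array([.972,-.235,0]);ey=np.array([.235,.972,0]);fork=np.array([.534,.205,0])
for th in (.09,.11,.13,.145,.16,.18):
    r=228-20; P=[]
    for s in (-1,1):
        q=fork+ex*(.228-.208*np.cos(th)-.008*np.sin(th)*1)+ey*s*.095; q[2]=.0855+.208*np.sin(th)+.008*np.cos(th); P+=[proj(c,q).round(1),proj(b,q).round(1)]
    print(th,P)
```

```text
14.525 [0.53864136 0.20440466 0.32273329] [-0.48604388  0.34448931 -3.20929444]
0.09 [array([179.2, 212.1]), array([226.9, 212.5]), array([384.9, 211.9]), array([198.7, 170.3])]
0.11 [array([177.8, 213.6]), array([226.8, 211.1]), array([386.3, 213.5]), array([198.6, 169. ])]
0.13 [array([176.4, 215.3]), array([226.9, 209.7]), array([387.7, 215.2]), array([198.5, 167.6])]
0.145 [array([175.3, 216.7]), array([226.9, 208.6]), array([388.8, 216.6]), array([198.5, 166.6])]
0.16 [array([174.2, 218.1]), array([226.9, 207.6]), array([389.9, 218. ]), array([198.5, 165.6])]
0.18 [array([172.7, 220.1]), array([227. , 206.1]), array([391.4, 220. ]), array([198.6, 164.2])]
```

View pics/w6.png

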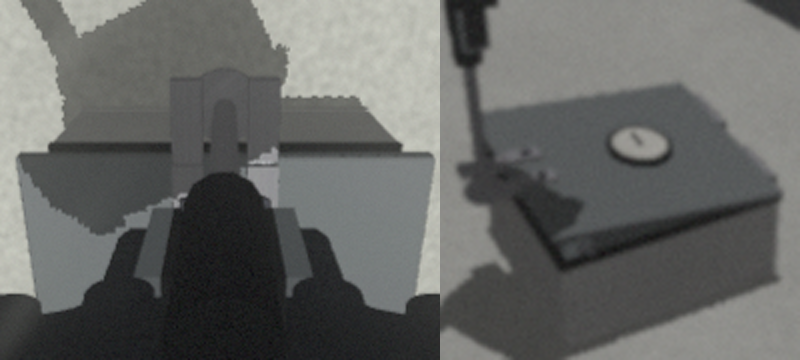

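The lid is partly open, its front edge clear of the gasket; wrist corners at about (179,217) and (386,217) suggest roughly 0.11–0.14 rad. I get a sharper estimate from the rise of the dial's centroid, before against now.

Emit:
{"name": "arm_command", "arguments": {"rows": "0 0 1 0 0 0; 0 0 1.5 0 0 0; 0 0 1.5 0 0 0; 0 0 1.5 0 0 0"}}

```text
t: 15.18
tool_pos: [0.5386, 0.2044, 0.3241]
tool_rot: [0.373, 3.119, -0.001]
contact_force: [0.4, 0.6, -3.4]
opening: 0.0199
```

Run:
```python
from h import *
o=monitor.get_obs();print(o['t'],o['tool_pos'],o['contact_force'])
a=shot("scene");b=shot("side")
def cen(f,x,y,r=22):
    g=f[y-r:y+r,x-r:x+r].astype(float).mean(2); m=((g-g.min())/(np.percentile(g,99)-g.min())>.75).astype(np.uint8)
    n,l,s,c=cv2.connectedComponentsWithStats(m); i=1+s[1:,4].argmax()
    h=cv2.convexHull(np.argwhere(l==i)[:,::-1].astype(np.int32)); M=cv2.moments(h); return np.array([M['m10']/M['m00']+x-r,M['m01']/M['m00']+y-r]),s[i][4]
rd=lambda n:cv2.imread("pics/"+n)
p0,p1=cen(rd("s1.png"),332,237,18),cen(rd("d1.png"),256,183,18)
q0,q1=cen(a[0],332,232,18),cen(b[0],255,178,18)
print(p0,p1,q0,q1)
X,e=cross(a,p0[0],b,p1[0]);Y,e2=cross(a,q0[0],b,q1[0]);print(X,e,Y,e2,Y-X)
hinge=np.array([.534,.205])+.228*np.array([.972,-.235]);r=(hinge-X[:2])@np.array([.972,-.235]);print("r",r,"theta",(Y-X)[2]/r,"front mm",208*(Y-X)[2]/r)
```

```text
15.175 [0.53864148 0.20440502 0.3241172 ] [ 0.35954581  0.57199324 -3.40776278]
(array([332.13358779, 235.8956743 ]), np.int32(140)) (array([255.12550607, 181.48582996]), np.int32(133)) (array([332.2733119 , 232.59807074]), np.int32(167)) (array([256.04718417, 177.02891933]), np.int32(120))
[0.66760669 0.17391773 0.09831983] 1.6302349537553853e-05 [0.67053732 0.17342593 0.11138168] 0.0002695608726678262 [ 0.00293063 -0.00049179  0.01306185]
r 0.09083201112408426 theta 0.14380226316162187 front mm 29.910870737617348
```

The dial rise gives 0.144 rad, so the front edge is about 29.9 mm up, in agreement with the TCP estimate (about 0.143). The pose is steady, so I hand in.

Run:
```python
from h import *
o=monitor.get_obs();print(o['t'],np.abs(o['dq']).max());print(workorder.finish_job())
```

```text
15.275 0.0018988776370667273
the job is handed in; nothing more can be done
None
```

I pulled the black-gripped lifter out of its cup and slid its stem into the fork with the foot under the prongs. I then broke the seal with a slow lift and handed the job in at 15.3 s, still holding the lifter at 90 N.

- **Lid height:** the rise of the dial put the lid at 0.144 rad, front edge about 29.9 mm up. The tool's own travel agreed, at about 0.143 rad. Corner measurements taken 1.5 mm lower read less, about 0.11–0.13 rad, but those are only good to about one pixel.
- **Stillness and load:** the arm was still (joint speeds under 0.002 rad/s) and carried about 3.4 N, which fits the lid's weight plus the lifter.
- **Seal release:** no reading was taken during the release itself, only before and after, and no jump was seen.
- **Bystanders:** the tamper, bottle and red look-alike looked unmoved right after the lift-out, and the dishes during the approach to the case. I did not check them again before handing in. I saw no contact between the gripper and the case or lid.

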